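# Shut the printer down after a bad first layer

## Robot

A 6-joint arm with a two-finger parallel gripper is mounted at the origin on the work surface. World frame = base frame: x ahead of the robot, y to its left, z up, the work surface at z = 0. Lengths are in m, angles in rad, forces in N, time in s.
With the tool pointing down it reaches from about 0.35 to 0.85 m from the base axis. Payload 8.1 kg.
Tool frame: the origin (TCP) lies midway between the tips of the shut fingers; the grasp point (between the pads) lies 19 mm behind it; z points along the fingers, y is the line along which they close (so a half turn about z gives the same grasp; the last joint's range is limited). The gripper opens to 93 mm and grips with 3 to 60 N. Pads are 15 mm wide; open, the fingers measure 128 mm over their backs; the gripper's body (75 mm by 188 mm) begins 65 mm behind the grasp point.
Start: joints at [-1.298, 0.13, 1.488, -0, 1.523, -0.085], TCP at [0.21, -0.562, 0.193] pointing down, gripper open.
Joint ranges: [-2.96, 2.96], [-0.89, 2.26], [0.02, 2.5], [-1.34, 4.48], [0, 2.73], [-2.66, 2.66]. Speed limits (rad/s): [2.39, 2.39, 2.79, 3.14, 3.14, 3.14].

## Interface

Orientations are given as a rotation vector (axis times angle).
In Python, from plant import read_state, read_camera, get_calibration, close_job gives the robot as it stands.
- The arm moves only by the shell command python3 -m crank 'ROWS' [FORCE]. ROWS is JSON, a list that holds one entry, the list of rows, each a list of 7 numbers: the gripper's target within -1 to 1 (fully open at 1, half-way at 0, shut at -1), then the shift along the tool's x, y, z as a fraction of full scale, then the turn, a rotation vector about the tool's x, y, z as a fraction of full scale. In form: [[[grip, x, y, z, rx, ry, rz], ...]]. A call has exactly 5 rows; each row is the pose to reach, as a shift and turn from the pose commanded when the call began, along the tool's axes at that moment; what a row does not reach only later rows make up. Full scale, the value 1, is 0.5 m for a shift and 90 degrees for a turn. A row lasts 1/8 s, in which the tool goes at most 62.5 mm and 10.7 degrees, less where a joint would pass 70% of its speed; a pose out of reach is approached as far as the arm can. A call with a number of a shift or a turn outside -1 to 1 is refused whole. A call with a gripper value outside its range is refused whole. The fingers move at their own pace and stop on an object; FORCE is the grip in N (left out, the last holds). Time passes only in rows, so rows that repeat a pose let the fingers close, or fill a call up. It gives the time, the measured TCP pose, the force, the opening and the grip force at its end, in the units of the state.
- read_state(): the state, without advancing time (a new reading comes with each control period).
- read_camera(name): name is "scene" or "top" or "wrist"; returns the picture (420x560x3 uint8, red, green, blue); there is no depth.
- get_calibration(name): a dict with "fx", "fy", "cx", "cy" (pixels), "eye" and "orientation" of the camera in the world; the wrist camera has in their place "mount" (4x4, takes a point from camera to tool coordinates, whose origin is the TCP and whose axes are the flange's). Camera axes: x right, y down, z forward; pixel columns grow to the right and rows downward; lengths in m; the calibration is good to about 2 mm. A picture is of the moment at which its call begins: read the wrist's pose just before it. get_calibration takes no time and is no camera call.
- close_job(): hands the job in; it is judged then, once.
The state is a dict: "t": time; "q": joint angles; "dq": joint speeds; "joint_torque": joint torques, N m; "tool_pos": TCP position; "orientation": TCP orientation; "force": force on the tool from outside, world axes, zero at the start; "wrist_torque": the same for the moment, N m; "opening": finger opening in m; "gripper_force": force on a finger pad.
Only numpy, scipy, OpenCV 4.12 (cv2) and the standard library are available. Lean on these libraries where they do the work, as an engineer would, in place of code of your own. Each camera call takes 0.05 s, during which the arm holds its last target. There are 200 camera calls.

## Task

The first layer has gone wrong, so shut the printer down. On the control box push the large round key fully in, then the long bar key fully in, and after that press down the raised end of the paddle switch on the power box until the paddle has tipped fully over to its other side. Leave the square key and the small round key alone, and do not pick up or shift any of the things standing around.

Things in the scene. Friction and masses are not known exactly. Their poses are not given: they have to be found in the camera images.
- console: Black control box fixed to the bench, 240 x 180 x 45 mm high. Origin: on the bench under the middle of its 2 x 2 key field; z up, x towards its flat display. It spans x -90 to 150, y -90 to 90 mm. Four white keys stand at x = -35 or 35, y = -37.5 or 37.5 mm, placed differently every time, each on a flat 58 x 64 mm steel plate 2 mm above the box
- stop_top (a point): Centre of the top of the large round key (diameter 36 mm). Like every key it travels straight down; its top is 61 mm above the bench when out, 53 mm when fully in
- bar_top (a point): Centre of the top of the long bar key (18 mm along the control box's x, 50 mm along its y)
- square_top (a point): Centre of the top of the square key (26 x 26 mm), not to be pressed
- small_top (a point): Centre of the top of the small round key (diameter 18 mm), not to be pressed
- stop_key (a joint): Large round key: value 0 (out; may start up to 1 mm in) to 0.008 m (fully in). It resists with about 3 N all the way and has no return spring: it stays where it was pushed
- bar_key (a joint): Long bar key: value 0 (out; may start up to 1 mm in) to 0.008 m (fully in). It resists with about 3 N all the way and has no return spring: it stays where it was pushed
- square_key (a joint): Square key: value 0 (out; may start up to 1 mm in) to 0.008 m (fully in). It resists with about 3 N all the way and has no return spring: it stays where it was pushed
- small_key (a joint): Small round key: value 0 (out; may start up to 1 mm in) to 0.008 m (fully in). It resists with about 3 N all the way and has no return spring: it stays where it was pushed
- power_box: Grey power box fixed to the bench, 140 (x) x 90 (y) x 55 mm high; origin on the bench under its middle, z up, x towards the end of the paddle that is raised at the start. On top a white see-saw paddle, 66 mm long (x), 30 wide, 10 thick, pivots about y through its own middle, 69 mm above the bench, between two 8 mm long ears at y = -19 and 19 mm, 72 mm above the bench
- paddle_raised (a point): Point on the top face of the paddle, 24 mm from the pivot along the paddle, on the end that is raised at the start (there about 81 mm above the bench, 67 mm when tipped fully over)
- paddle (a joint): Tilt of the paddle, starting at 0 to 0.06: 0 (the power box's +x end raised by 0.3 rad) through 0.3 (level) to 0.6 rad (that end fully down). It resists with about 0.05 N m (about 2 N when pressed 24 mm from the pivot, more nearer to it) and stays where it is left; near the pivot a broad fingertip cannot tip it fully
- glue_stick: White glue stick standing upright, diameter 32 mm, 85 mm high, origin under its middle; loose, not to be disturbed
- nozzle_jar: Clear jar with a steel cap, diameter 54 mm, 60 mm high, origin under its middle; loose, not to be disturbed
- sample_spool: Small filament spool lying flat, diameter 90 mm, 42 mm high, origin under its middle; loose, not to be disturbed
- scraper: Scraper lying flat, 200 mm long along its x; loose, not to be disturbed
There are look-alikes about, which are no part of the job. Of the things like the power_box, leave any that is purple; of the rest the larger one is meant.

How it is judged:
By the outcome, as a careful person would: the job done as asked, in the order asked, and still so for the second after the job is handed in, with the robot touching nothing.
It also fails if it takes over 45 s, if anything falls off the work surface, if the arm or the gripper's body presses on something with over 40 N, if the wrist force passes 120 N, or if a joint passes its speed limit or range.

## Working session

There is one attempt and no reset: what is moved stays moved. The work goes in short steps, Python scripts to look and compute and a shell command to move; the robot and the scene stay as the last step left them, time stands still between calls to the robot, and variables do not carry over. Pictures are saved under pics/ and viewed, at most 10 in all, crops included, and the job is handed in when it is done.

```bash
mkdir -p pics; python3 - <<'E'
from plant import *
import cv2
s=read_state();print(s['t'],s['tool_pos'],s['orientation'],s['opening'])
for n in("scene","top"):
    im=read_camera(n);cv2.imwrite(f"pics/{n}0.png",im[:,:,::-1]);c=get_calibration(n);print(n,c)
print(get_calibration("wrist"))
E
```

```text
0.0 [ 0.20998505 -0.56138166  0.19189033] [-3.08963661e+00 -5.58713736e-01  2.88393790e-04] 0.09328161621114305
scene {'fx': 437.9799764075523, 'fy': 437.9799764075523, 'cx': 272.1650235579627, 'cy': 214.00919137105961, 'eye': array([ 1.05054142, -0.54674737,  1.01865672]), 'orientation': array([-2.34599282, -0.90727682,  0.3077601 ])}
top {'fx': 511.70947703568856, 'fy': 511.70947703568856, 'cx': 289.36550575902936, 'cy': 217.4903356530875, 'eye': array([ 0.39775152, -0.01058228,  1.46302093]), 'orientation': array([-2.12292794,  2.17953956, -0.13929429])}
{'fx': 301.66345150588205, 'fy': 301.66345150588205, 'cx': 282.07826953734974, 'cy': 210.398075808356, 'mount': array([[ 6.33402203e-04, -9.62806639e-01, -2.70190626e-01,
         7.49123621e-02],
       [ 9.99999642e-01,  7.61463956e-04, -3.69148916e-04,
         1.14331628e-03],
       [ 5.61159450e-04, -2.70190295e-01,  9.62806777e-01,
        -1.91625706e-01],
       [ 0.00000000e+00,  0.00000000e+00,  0.00000000e+00,
         1.00000000e+00]])}
```

View pics/top0.png

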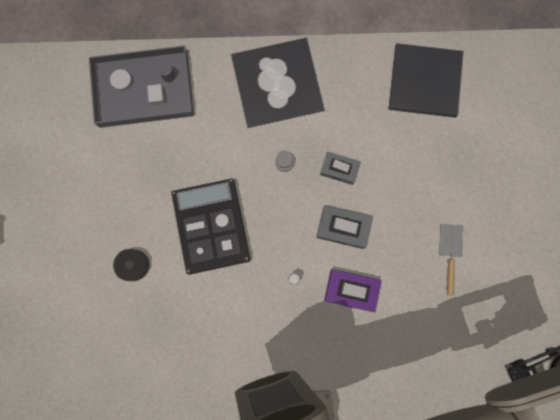

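View pics/scene0.png

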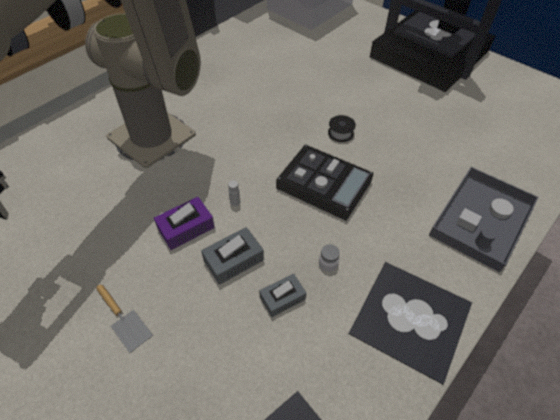

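The top view shows three boxes that could be the power box: large grey (345,226), small grey (341,167) and purple (353,290). I choose the large grey one. The console keys are the large round at (222,220), bar (195,226), small round (200,251) and square (227,245). I'll measure these next and check them in one crop.

```bash
cat > h.py <<'E'
import numpy as np,cv2
from scipy.spatial.transform import Rotation as R
from plant import *
def cam(n,s=None):
    c=get_calibration(n);K=np.array([[c['fx'],0,c['cx']],[0,c['fy'],c['cy']],[0,0,1]])
    if n=="wrist":
        T=np.eye(4);T[:3,:3]=R.from_rotvec(s['orientation']).as_matrix();T[:3,3]=s['tool_pos'];T=T@c['mount'];return K,T[:3,:3],T[:3,3]
    return K,R.from_rotvec(c['orientation']).as_matrix(),np.array(c['eye'])
def ray(C,u,v):
    d=C[1]@np.linalg.solve(C[0],[u,v,1]);return C[2],d/np.linalg.norm(d)
def onz(C,u,v,z):
    e,d=ray(C,u,v);return e+d*(z-e[2])/d[2]
def pix(C,p):
    a=C[0]@(C[1].T@(np.array(p)-C[2]));return a[:2]/a[2]
def blobs(im,thr,amin,amax,box,dark=False):
    x0,y0,x1,y1=box;g=im.astype(int);m=((g.min(2)>thr)).astype(np.uint8)
    k=np.zeros_like(m);k[y0:y1,x0:x1]=1
    cs,_=cv2.findContours(m*k,cv2.RETR_EXTERNAL,cv2.CHAIN_APPROX_NONE)
    return [(c,cv2.minAreaRect(c)) for c in cs if amin<cv2.contourArea(c)<amax]
E
python3 - <<'E'
from h import *
t=cv2.imread("pics/top0.png")
C=cam("top");S=cam("scene");s=cv2.imread("pics/scene0.png")
for c,r in blobs(t,150,15,600,(170,205,400,310)): print(np.round(r[0]),np.round(r[1],1),cv2.contourArea(c),onz(C,*r[0],.061).round(3),onz(C,*r[0],.075).round(3), 'scene px',pix(S,onz(C,*r[0],.061)).round())
# dark bodies outline: console
g=t.max(2);m=(g<62).astype(np.uint8);m[:, :165]=0;m[:,255:]=0;m[:175]=0;m[285:]=0
cs=max(cv2.findContours(m,0,1)[0],key=cv2.contourArea);r=cv2.minAreaRect(cs);b=cv2.boxPoints(r);P=np.array([onz(C,*p,.04) for p in b]);print(P.round(3),np.linalg.norm(np.diff(P,axis=0),axis=1))
a=cv2.resize(t[170:320,165:400],None,fx=3,fy=3,interpolation=cv2.INTER_CUBIC);cv2.imwrite("pics/c1.png",a)
E
```

```text
[240. 302.] [13. 13.] 69.0 [0.356 0.132 0.061] [0.357 0.131 0.075] scene px [254. 153.]
[393. 298.] [4.2 7.8] 20.0 [ 0.357 -0.282  0.061] [ 0.357 -0.28   0.075] scene px [146. 235.]
[222. 294.] [12.3  6.3] 32.5 [0.379 0.179 0.061] [0.379 0.177 0.075] scene px [270. 149.]
[354. 290.] [20.4  8.5] 149.0 [ 0.381 -0.178  0.061] [ 0.381 -0.177  0.075] scene px [182. 217.]
[234. 289.] [10.4 13.8] 47.0 [0.393 0.148 0.061] [0.393 0.146 0.075] scene px [266. 156.]
[228. 281.] [10.   3.8] 16.5 [0.416 0.162 0.061] [0.416 0.161 0.075] scene px [275. 157.]
[294. 279.] [8.9 9.4] 63.0 [ 0.417 -0.016  0.061] [ 0.416 -0.016  0.075] scene px [233. 190.]
[175. 271.] [15.   9.4] 33.0 [0.445 0.307 0.061] [0.444 0.304 0.075] scene px [312. 137.]
[310. 268.] [14.1 16.6] 67.5 [ 0.445 -0.061  0.061] [ 0.444 -0.061  0.075] scene px [229. 204.]
[296. 260.] [ 4.2 12.7] 24.5 [ 0.467 -0.024  0.061] [ 0.466 -0.024  0.075] scene px [244. 201.]
[325. 265.] [12.6 25.8] 91.0 [ 0.451 -0.102  0.061] [ 0.45  -0.101  0.075] scene px [220. 214.]
[226. 245.] [8.4 8.4] 59.5 [0.514 0.166 0.061] [0.513 0.164 0.075] scene px [300. 172.]
[195. 226.] [ 5.5 16.9] 74.5 [0.569 0.253 0.061] [0.567 0.25  0.075] scene px [333. 166.]
[345. 225.] [20.5  8.5] 147.0 [ 0.559 -0.163  0.061] [ 0.557 -0.161  0.075] scene px [232. 250.]
[222. 220.] [10. 11.] 89.0 [0.583 0.179 0.061] [0.581 0.177 0.075] scene px [321. 182.]
[[0.664 0.324 0.04 ]
 [0.696 0.146 0.04 ]
 [0.469 0.104 0.04 ]
 [0.438 0.278 0.04 ]] [0.18035074 0.23110495 0.17662789]
```

View pics/c1.png

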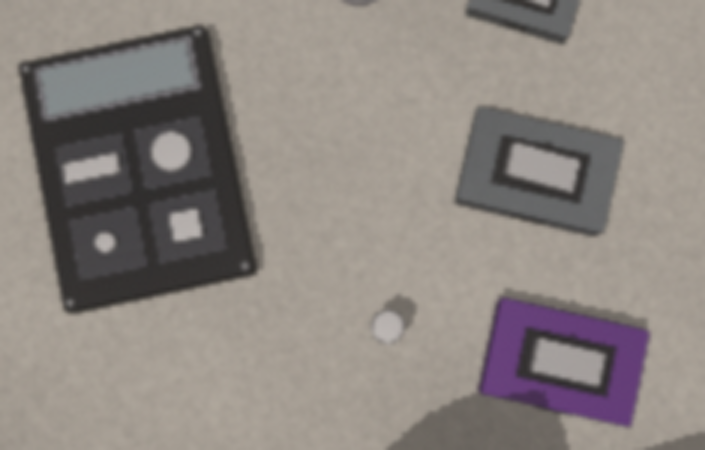

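Sizes agree with the description: the box measures about 0.23 x 0.178 m, and the key spacings are 75 and 70 mm. The crop confirms the large grey box, and all four keys are identified. I'll go above the power box first for a look.

```bash
python3 -m crank '[[[-1,0.1,-0.05,-0.06,0,0,0],[-1,0.2,-0.1,-0.06,0,0,0],[-1,0.3,-0.15,-0.06,0,0,0],[-1,0.38,-0.2,-0.06,0,0,0],[-1,0.46,-0.25,-0.06,0,0,0]]]' && python3 -m crank '[[[-1,0.1,-0.05,-0.06,0,0,0],[-1,0.2,-0.1,-0.06,0,0,0],[-1,0.3,-0.15,-0.06,0,0,0],[-1,0.4,-0.2,-0.06,0,0,0],[-1,0.46,-0.25,-0.06,0,0,0]]]'
python3 -m crank '[[[-1,0,0,0,0,0,0],[-1,0,0,0,0,0,0],[-1,0,0,0,0,0,0],[-1,0,0,0,0,0,0],[-1,0,0,0,0,0,0]]]'
python3 - <<'E'
from h import *
s=read_state();im=read_camera("wrist")[:,:,::-1];cv2.imwrite("pics/w1.png",im);np.save("w1.npy",np.r_[s['tool_pos'],s['orientation']])
C=cam("wrist",s);print(R.from_rotvec(s['orientation']).as_matrix().round(3),pix(C,s['tool_pos']))
E
```

```text
t: 0.72
tool_pos: [0.3825, -0.3627, 0.2225]
orientation: [-3.091, -0.559, 0.001]
force: [0.3, -0.4, -0.2]
opening: 0.0476
gripper_force: 0.0
t: 1.35
tool_pos: [0.5545, -0.1646, 0.2521]
orientation: [-3.09, -0.561, 0.001]
force: [0.4, -0.8, 0.8]
opening: 0.0009
gripper_force: 0.0
t: 1.98
tool_pos: [0.5532, -0.1674, 0.253]
orientation: [3.092, 0.557, 0.0]
force: [0.4, -0.1, -0.4]
opening: 0.0002
gripper_force: 0.0
[[ 0.937  0.349  0.   ]
 [ 0.349 -0.937 -0.   ]
 [ 0.     0.    -1.   ]] [280.48246366 240.38419295]
```

View pics/w1.png

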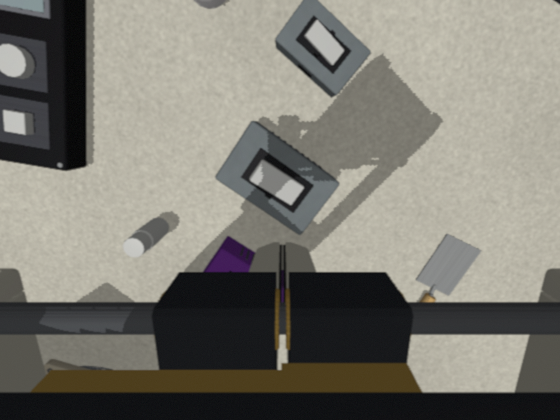

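The wrist view shows the large grey box with its paddle at about (277,180). The console is top left and the glue stick is at (135,245). I'll now work out which end of the paddle is raised by triangulating its ends between the views.

```bash
python3 - <<'E'
from h import *
w=cv2.imread("pics/w1.png");s=cv2.imread("pics/scene0.png");t=cv2.imread("pics/top0.png")
f=lambda i,x,y,d:cv2.resize(i[y-d:y+d,x-d:x+d],(390,390),interpolation=cv2.INTER_CUBIC)
cv2.imwrite("pics/c2.png",np.hstack([f(w,277,178,65),f(s,233,250,39)]))
E
```

```text
(no output)
```

View pics/c2.png

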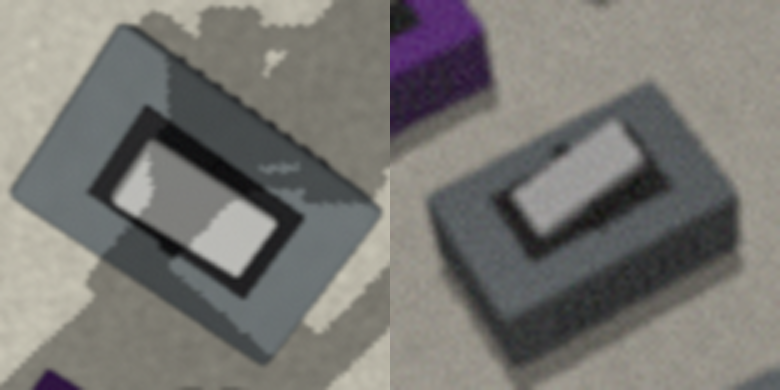

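```bash
cat >> h.py <<'E'
def tri(a,b):
    (e,d),(f,g)=a,b;A=np.c_[d,-g];k=np.linalg.lstsq(A,f-e,rcond=None)[0];p,q=e+k[0]*d,f+k[1]*g;return (p+q)/2,np.linalg.norm(p-q)
E
python3 - <<'E'
from h import *
a=np.load("w1.npy");W=cam("wrist",dict(tool_pos=a[:3],orientation=a[3:]));S=cam("scene")
o=lambda x,y:(212+x/3,113+y/3); q=lambda x,y:(194+x/5,211+y/5)
for n,w,s in(("+y",(131,171),(242,137)),("-y",(258,251),(138,214))):
    print(n,tri(ray(W,*o(*w)),ray(S,*q(*s))))
B=np.array([onz(W,*o(*p),.055) for p in((127,23),(12,190),(263,362),(380,210))]);print(B.round(4),B.mean(0).round(4),np.linalg.norm(np.diff(B,axis=0),axis=1).round(3))
d=B[:2].mean(0)-B[2:].mean(0);d/=np.linalg.norm(d);print("axis to +y end",d,np.degrees(np.arctan2(d[1],d[0])))
print("24mm pt if +y", B.mean(0)+d*.0215, )
E
```

```text
+y (array([ 0.56603254, -0.12982238,  0.08638906]), np.float64(0.0019237140401048203))
-y (array([ 0.55004256, -0.19110864,  0.06780803]), np.float64(0.0026204017479726765))
[[ 0.6174 -0.1078  0.055 ]
 [ 0.5343 -0.0838  0.055 ]
 [ 0.4987 -0.2146  0.055 ]
 [ 0.5821 -0.2367  0.055 ]] [ 0.5581 -0.1607  0.055 ] [0.086 0.136 0.086]
axis to +y end [2.63632200e-01 9.64623275e-01 2.06220601e-16] 74.71430626951914
24mm pt if +y [ 0.56378297 -0.13997454  0.055     ]
```

The +y end is raised (86 mm against 68 mm). The box measures 136 x 86 mm, close to the given 140 x 90, with its middle at (0.558,-0.161) and yaw about 75°. Now over to the console.

```bash
python3 -m crank '[[[-1,0.03,-0.06,0,0,0,0],[-1,0.06,-0.13,0.02,0,0,0],[-1,0.09,-0.2,0.04,0,0,0],[-1,0.12,-0.26,0.06,0,0,0],[-1,0.15,-0.31,0.08,0,0,0]]]' >/dev/null&& python3 -m crank '[[[-1,0.05,-0.1,0.03,0,0,0],[-1,0.1,-0.21,0.06,0,0,0],[-1,0.15,-0.31,0.08,0,0,0],[-1,0.15,-0.31,0.08,0,0,0],[-1,0.15,-0.31,0.08,0,0,0]]]'
python3 - <<'E'
from h import *
s=read_state();im=read_camera("wrist")[:,:,::-1];cv2.imwrite("pics/w2.png",im)
C=cam("wrist",s)
for c,r in blobs(im,185,300,6000,(0,0,560,270)): print(np.round(r[0]),np.round(r[1],1),cv2.contourArea(c),onz(C,*r[0],.061).round(4))
print([pix(C,(*p,.061)).round() for p in((.583,.179),(.569,.253),(.514,.166))])
E
```

```text
t: 3.28
tool_pos: [0.5854, 0.1759, 0.1729]
orientation: [3.091, 0.56, -0.0]
force: [-0.3, -0.3, -0.2]
opening: 0.0007
gripper_force: 0.0
[276. 209.] [18. 32.] 435.0 [0.5753 0.1777 0.061 ]
[371. 219.] [58.2 81.8] 4089.0 [0.5997 0.0803 0.061 ]
[204. 190.] [48.8 16.1] 721.0 [0.5685 0.254  0.061 ]
[251. 116.] [139.4  43.8] 5649.5 [0.6537 0.2323 0.061 ]
[array([277., 202.]), array([205., 190.]), array([267., 263.])]
```

View pics/w2.png

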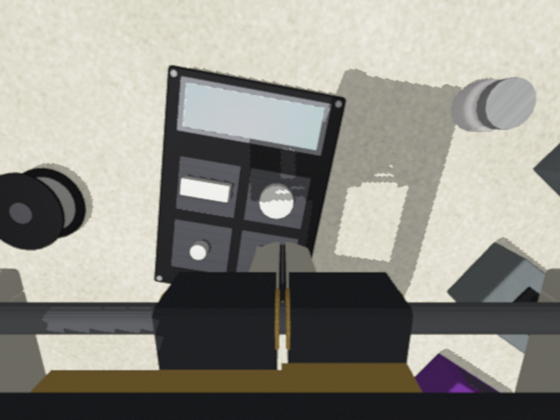

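The large round key is at pixel (277,202) and the bar key at (204,190), both agreeing with the first estimate to within 2 mm. The small round key (199,250) lies clear of both. I'll press the large round key now.

```bash
python3 -m crank '[[[-1,0,-0.007,0.08,0,0,0],[-1,0,-0.007,0.16,0,0,0],[-1,0,-0.007,0.2,0,0,0],[-1,0,-0.007,0.21,0,0,0],[-1,0,-0.007,0.21,0,0,0]]]'; python3 -m crank '[[[-1,0,0,0.008,0,0,0],[-1,0,0,0.014,0,0,0],[-1,0,0,0.02,0,0,0],[-1,0,0,0.026,0,0,0],[-1,0,0,0.026,0,0,0]]]'
```

```text
t: 3.95
tool_pos: [0.5851, 0.1792, 0.0692]
orientation: [-3.092, -0.558, -0.003]
force: [-0.4, 0.0, 0.9]
opening: 0.0003
gripper_force: 0.0
t: 4.58
tool_pos: [0.5838, 0.1794, 0.0545]
orientation: [3.091, 0.559, -0.001]
force: [0.5, -0.3, -0.6]
opening: 0.0005
gripper_force: 0.0
```

```bash
python3 -m crank '[[[-1,0,0,0.002,0,0,0],[-1,0,0,0.003,0,0,0],[-1,0,0,0.004,0,0,0],[-1,0,0,0.005,0,0,0],[-1,0,0,0.005,0,0,0]]]'
```

```text
t: 5.2
tool_pos: [0.5842, 0.1794, 0.0524]
orientation: [-3.091, -0.559, 0.0]
force: [-0.0, 0.1, -0.7]
opening: 0.0009
gripper_force: 0.0
```

```bash
python3 -m crank '[[[-1,0,0,0.001,0,0,0],[-1,0,0,0.002,0,0,0],[-1,0,0,0.003,0,0,0],[-1,0,0,0.004,0,0,0],[-1,0,0,0.004,0,0,0]]]'
```

```text
t: 5.82
tool_pos: [0.5841, 0.1794, 0.0504]
orientation: [-3.091, -0.559, 0.0]
force: [-0.3, 0.6, -0.7]
opening: 0.0004
gripper_force: 0.0
```

```bash
python3 -m crank '[[[-1,0,0,0.001,0,0,0],[-1,0,0,0.002,0,0,0],[-1,0,0,0.003,0,0,0],[-1,0,0,0.003,0,0,0],[-1,0,0,0.003,0,0,0]]]'
python3 - <<'E'
from h import *
s=read_state();im=read_camera("wrist")[:,:,::-1];cv2.imwrite("pics/w3.png",cv2.resize(im[140:300,150:390],None,fx=3,fy=3))
print(s['force'],s['tool_pos'],pix(cam("wrist",s),s['tool_pos']))
E
```

```text
t: 6.45
tool_pos: [0.5842, 0.1794, 0.049]
orientation: [-3.091, -0.559, -0.0]
force: [0.3, 0.5, 0.7]
opening: 0.0003
gripper_force: 0.0
[0.32505541 0.49903718 0.69492799] [0.58418432 0.17943122 0.04895013] [280.48256451 240.38291511]
```

View pics/w3.png

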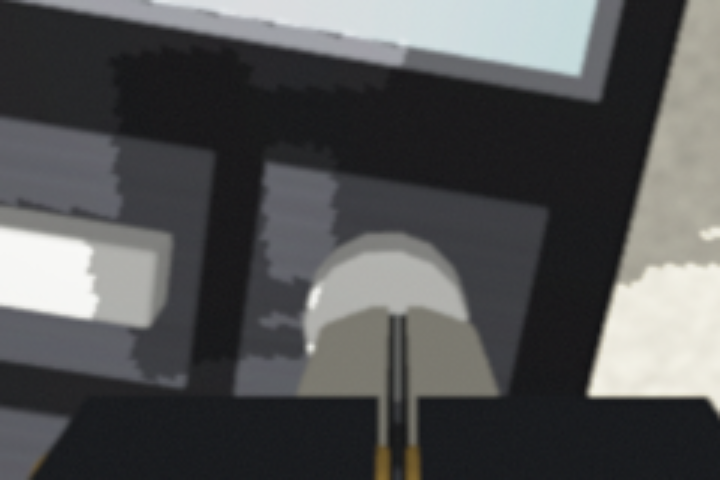

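```bash
python3 - <<'E'
from h import *
s=read_state();C=cam("wrist",s)
for z in(.061,.053,.05):
    c=np.array([.583,.179,z]);a=np.array([.937,.349,0])*.018;b=np.array([.349,-.937,0])*.018
    print(z,[((pix(C,p)-[150,140])*3).round() for p in(c+a,c-b,c+b)])
E
```

```text
0.061 [array([391., 247.]), array([307., 327.]), array([475., 328.])]
0.053 [array([391., 236.]), array([310., 313.]), array([472., 313.])]
0.05 [array([391., 232.]), array([312., 308.]), array([471., 308.])]
```

The key's side still shows its full height and the force is about nil, so the tip has not yet touched it. I'll lower further in small, force-checked steps.

```bash
for i in 1; do python3 -m crank '[[[-1,0,0,0.001,0,0,0],[-1,0,0,0.002,0,0,0],[-1,0,0,0.003,0,0,0],[-1,0,0,0.004,0,0,0],[-1,0,0,0.005,0,0,0]]]'; done
python3 - <<'E'
from h import *
s=read_state();print(s['joint_torque'].round(2) if hasattr(s['joint_torque'],'round') else s['joint_torque'],s['wrist_torque'])
im=read_camera("wrist")[:,:,::-1];im2=read_camera("scene")[:,:,::-1]
a=cv2.resize(im[170:270,220:340],(480,400),interpolation=cv2.INTER_CUBIC);b=cv2.resize(im2[130:230,270:350],(320,400),interpolation=cv2.INTER_CUBIC)
cv2.imwrite("pics/w4.png",np.hstack([a,b]))
E
```

```text
t: 7.12
tool_pos: [0.5842, 0.1794, 0.0464]
orientation: [-3.091, -0.559, 0.0]
force: [-0.5, 0.8, 0.1]
opening: 0.0004
gripper_force: 0.0
[-0.000e+00 -5.973e+01 -4.572e+01  2.000e-02 -6.000e-02  0.000e+00] [-0.02017427 -0.00113441 -0.01194812]
```

View pics/w4.png

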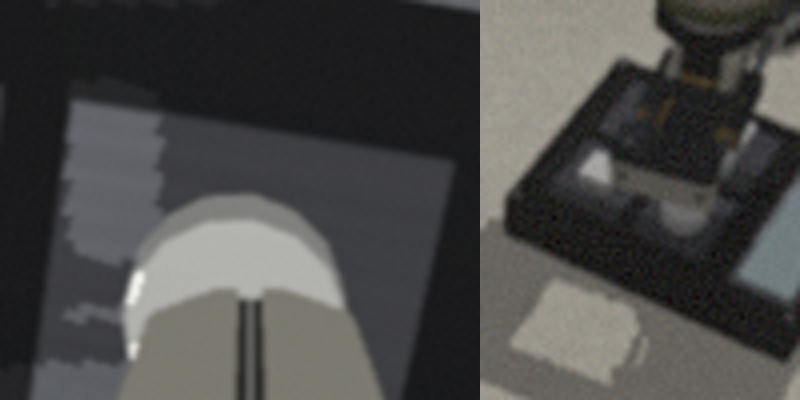

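Still no contact, and the key stands out at full height with the fingertips centred over it. Lowering on.

```bash
python3 -m crank '[[[-1,0,0,0.001,0,0,0],[-1,0,0,0.002,0,0,0],[-1,0,0,0.003,0,0,0],[-1,0,0,0.004,0,0,0],[-1,0,0,0.005,0,0,0]]]'|sed -n '2p;4p';python3 -m crank '[[[-1,0,0,0.001,0,0,0],[-1,0,0,0.002,0,0,0],[-1,0,0,0.003,0,0,0],[-1,0,0,0.004,0,0,0],[-1,0,0,0.004,0,0,0]]]'|sed -n '2p;4p'
```

```text
tool_pos: [0.5842, 0.1794, 0.0439]
force: [-1.0, 0.4, -0.4]
tool_pos: [0.5842, 0.1794, 0.0419]
force: [-0.4, 0.2, -0.1]
```

```bash
python3 - <<'E'
from h import *
s=read_state();im=read_camera("wrist")[:,:,::-1];C=cam("wrist",s);cv2.imwrite("pics/w5.png",im)
print(s['tool_pos'],s['force'])
for col in(270,276,290): print(col,[(r,int(im[r,col].mean())) for r in range(212,250,1)])
for z0 in(.061,.053,.047): print(z0,pix(C,[.583+.937*.018,.179+.349*.018,z0]))
a=cv2.resize(im[140:290,150:350],(800,600),interpolation=cv2.INTER_CUBIC);cv2.imwrite("pics/w5c.png",a)
E
```

```text
[0.58415639 0.1794185  0.04188858] [-0.36815515  0.23761901 -0.11022341]
270 [(212, 62), (213, 62), (214, 62), (215, 62), (216, 62), (217, 63), (218, 62), (219, 64), (220, 71), (221, 93), (222, 119), (223, 126), (224, 126), (225, 126), (226, 127), (227, 139), (228, 164), (229, 176), (230, 177), (231, 176), (232, 177), (233, 176), (234, 176), (235, 176), (236, 176), (237, 175), (238, 177), (239, 176), (240, 176), (241, 177), (242, 170), (243, 148), (244, 123), (245, 117), (246, 118), (247, 119), (248, 119), (249, 118)]
276 [(212, 64), (213, 63), (214, 63), (215, 62), (216, 62), (217, 62), (218, 60), (219, 64), (220, 85), (221, 120), (222, 126), (223, 126), (224, 126), (225, 125), (226, 128), (227, 146), (228, 173), (229, 178), (230, 176), (231, 176), (232, 176), (233, 176), (234, 176), (235, 176), (236, 176), (237, 176), (238, 176), (239, 177), (240, 177), (241, 167), (242, 138), (243, 121), (244, 118), (245, 119), (246, 119), (247, 119), (248, 119), (249, 119)]
290 [(212, 63), (213, 65), (214, 64), (215, 63), (216, 63), (217, 63), (218, 62), (219, 63), (220, 62), (221, 62), (222, 75), (223, 103), (224, 123), (225, 127), (226, 127), (227, 126), (228, 128), (229, 138), (230, 162), (231, 175), (232, 177), (233, 176), (234, 177), (235, 176), (236, 175), (237, 175), (238, 176), (239, 176), (240, 177), (241, 168), (242, 140), (243, 120), (244, 119), (245, 118), (246, 119), (247, 119), (248, 118), (249, 119)]
0.061 [280.29481427 225.947623  ]
0.053 [280.37458481 221.87403187]
0.047 [280.43028324 219.02971549]
```

View pics/w5c.png

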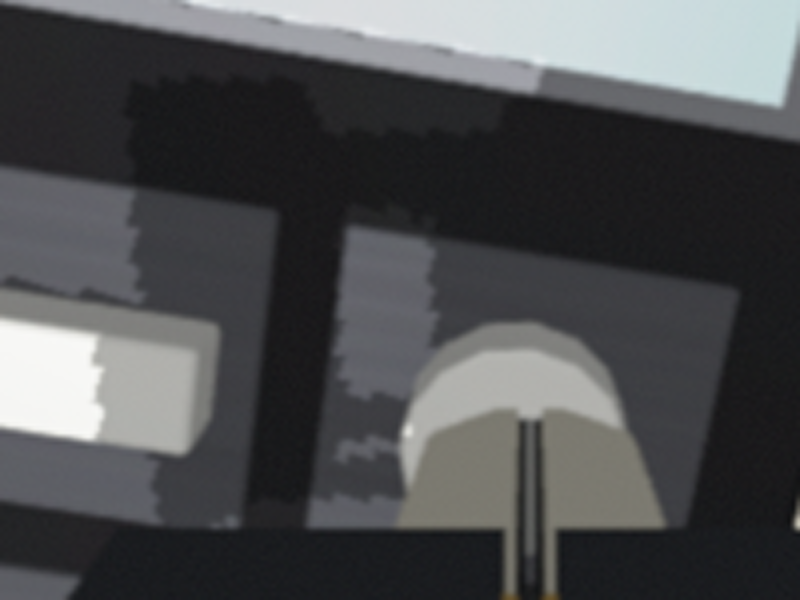

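The picture shows the key still fully out: skirt rows 220 to 227 match z = 47 to 61 mm. The visible fingertip edge (row 242) puts the real tip about 20 mm above the reported TCP, so contact should come about now.

```bash
for i in 1; do python3 -m crank '[[[-1,0,0,0.002,0,0,0],[-1,0,0,0.004,0,0,0],[-1,0,0,0.006,0,0,0],[-1,0,0,0.008,0,0,0],[-1,0,0,0.01,0,0,0]]]'|sed -n '2p;4p';python3 -m crank '[[[-1,0,0,0.001,0,0,0],[-1,0,0,0.002,0,0,0],[-1,0,0,0.003,0,0,0],[-1,0,0,0.004,0,0,0],[-1,0,0,0.005,0,0,0]]]'|sed -n '2p;4p';done
```

```text
tool_pos: [0.5842, 0.1794, 0.0368]
force: [0.3, -0.1, -0.3]
tool_pos: [0.5842, 0.1794, 0.0347]
force: [-0.8, -0.3, 3.4]
```

Contact: 3.4 N at TCP z of about 0.036. I'll push through the travel.

```bash
python3 -m crank '[[[-1,0,0,0.002,0,0,0],[-1,0,0,0.004,0,0,0],[-1,0,0,0.006,0,0,0],[-1,0,0,0.007,0,0,0],[-1,0,0,0.008,0,0,0]]]'|sed -n '2p;4p';python3 -m crank '[[[-1,0,0,0.002,0,0,0],[-1,0,0,0.003,0,0,0],[-1,0,0,0.004,0,0,0],[-1,0,0,0.005,0,0,0],[-1,0,0,0.006,0,0,0]]]'|sed -n '2p;4p'
```

```text
tool_pos: [0.5842, 0.1794, 0.0304]
force: [-1.0, -0.8, 2.7]
tool_pos: [0.5842, 0.1795, 0.0276]
force: [-3.4, -0.3, 6.6]
```

```bash
python3 -m crank '[[[-1,0,0,0.001,0,0,0],[-1,0,0,0.001,0,0,0],[-1,0,0,0.002,0,0,0],[-1,0,0,0.002,0,0,0],[-1,0,0,0.003,0,0,0]]]'|sed -n '2p;4p'
```

```text
tool_pos: [0.5844, 0.1795, 0.0275]
force: [-8.0, -1.7, 17.6]
```

The key bottomed out at TCP z = 0.0275 with a sharp force rise to 17.6 N, after 8 mm of travel. Now the bar key.

```bash
python3 -m crank '[[[-1,0,0,-0.04,0,0,0],[-1,0,0,-0.08,0,0,0],[-1,0.01,-0.06,-0.09,0,0,0],[-1,0.023,-0.15,-0.09,0,0,0],[-1,0.023,-0.15,-0.09,0,0,0]]]'|sed -n '2p;4p';python3 -m crank '[[[-1,0,0,0.02,0,0,0],[-1,0,0,0.04,0,0,0],[-1,0,0,0.055,0,0,0],[-1,0,0,0.06,0,0,0],[-1,0,0,0.06,0,0,0]]]'|sed -n '2p;4p'
python3 - <<'E'
from h import *
s=read_state();im=read_camera("wrist")[:,:,::-1];C=cam("wrist",s);cv2.imwrite("pics/w6.png",im)
print(s['tool_pos'],pix(C,[.5685,.254,.061]))
g=im[:,:,::-1]
for c,r in blobs(im,150,200,6000,(200,190,400,262)): print(np.round(r[0]),np.round(r[1],1),cv2.boundingRect(c))
# stop key skirt now: bottom z .047, top z .053 or .061
for p in([.583+.937*.018,.179+.349*.018],):
  for z in(.061,.053,.047): print(z,pix(C,[*p,z]))
  u=int(pix(C,[*p,.05])[0]);v=int(pix(C,[*p,.05])[1]);print(u,[(r,int(im[r,u].mean())) for r in range(v-8,v+12)])
E
```

```text
tool_pos: [0.5685, 0.2567, 0.0725]
force: [0.8, -0.5, -0.5]
tool_pos: [0.5686, 0.2534, 0.0406]
force: [0.2, 0.3, -0.4]
[0.56860806 0.2533834  0.04061848] [279.29108976 252.37830489]
[384. 251.] [20. 31.] (368, 241, 32, 21)
[280. 247.] [81.  26.1] (239, 233, 82, 29)
0.061 [403.06824297 244.3561481 ]
0.053 [398.20497484 239.57464909]
0.047 [394.80694519 236.2337526 ]
396 [(229, 63), (230, 64), (231, 62), (232, 62), (233, 62), (234, 61), (235, 62), (236, 67), (237, 92), (238, 121), (239, 128), (240, 135), (241, 157), (242, 173), (243, 176), (244, 175), (245, 175), (246, 175), (247, 175), (248, 174)]
```

The large round key's skirt has shrunk to 3-4 rows, so it is in. The fingertip is centred over the bar key.

```bash
python3 -m crank '[[[-1,0,0,0.004,0,0,0],[-1,0,0,0.008,0,0,0],[-1,0,0,0.011,0,0,0],[-1,0,0,0.014,0,0,0],[-1,0,0,0.017,0,0,0]]]'|sed -n '2p;4p';python3 -m crank '[[[-1,0,0,0.002,0,0,0],[-1,0,0,0.004,0,0,0],[-1,0,0,0.006,0,0,0],[-1,0,0,0.007,0,0,0],[-1,0,0,0.008,0,0,0]]]'|sed -n '2p;4p'; python3 -m crank '[[[-1,0,0,0.001,0,0,0],[-1,0,0,0.002,0,0,0],[-1,0,0,0.003,0,0,0],[-1,0,0,0.004,0,0,0],[-1,0,0,0.004,0,0,0]]]'|sed -n '2p;4p'
```

```text
tool_pos: [0.5687, 0.2538, 0.0326]
force: [-1.0, -0.1, 3.1]
tool_pos: [0.5687, 0.2538, 0.0284]
force: [-0.7, -0.1, 2.9]
tool_pos: [0.5688, 0.2538, 0.0276]
force: [-4.4, -0.9, 10.7]
```

The bar key bottomed at the same height. Now to the paddle, with the tool turned so that its narrow side lies along the paddle.

```bash
python3 -m crank '[[[-1,0,0,-0.08,0,0,0],[-1,0,0,-0.18,0,0,0],[-1,-0.03,0.07,-0.22,0,0,0],[-1,-0.06,0.16,-0.22,0,0,0],[-1,-0.1,0.26,-0.22,0,0,0]]]'|sed -n '2p;4p';python3 -m crank '[[[-1,-0.04,0.1,0,0,0,-0.11],[-1,-0.08,0.2,0,0,0,-0.22],[-1,-0.11,0.3,0,0,0,-0.33],[-1,-0.14,0.38,0,0,0,-0.44],[-1,-0.18,0.468,0,0,0,-0.55]]]'|sed -n '2p;4p'
python3 -m crank '[[[-1,0,0,0,0,0,-0.05],[-1,0,0,0,0,0,-0.05],[-1,0,0,0,0,0,-0.05],[-1,0,0,0,0,0,-0.05],[-1,0,0,0,0,0,-0.05]]]'
python3 - <<'E'
from h import *
s=read_state();im=read_camera("wrist")[:,:,::-1];C=cam("wrist",s);cv2.imwrite("pics/w7.png",im)
M=R.from_rotvec(s['orientation']).as_matrix();T=np.array([.5581,-.1607,0])+.025*np.array([.2636,.9646,0])
print("tool shift frac",M.T@(T-s['tool_pos'])/.5,"y angle",np.degrees(np.arctan2(M[1,1],M[0,1])))
for c,r in blobs(im,150,300,9000,(150,100,420,262)): print(np.round(r[0]),np.round(r[1],1),round(r[2]),onz(C,*r[0],.072).round(4))
print("paddle centre predicted px",pix(C,[.5581,-.1607,.074]))
E
```

```text
tool_pos: [0.5677, 0.1134, 0.1367]
force: [1.4, -0.6, -0.4]
tool_pos: [0.5649, -0.1378, 0.1362]
force: [-0.8, 0.9, -0.6]
t: 16.7
tool_pos: [0.5651, -0.1357, 0.1364]
orientation: [2.5, 1.902, 0.0]
force: [0.4, -0.3, 0.2]
opening: 0.0008
gripper_force: 0.0
tool shift frac [-0.00185549 -0.00040449  0.27288026] y angle -15.47884157744189
[276. 232.] [24. 21.] 90 [ 0.5552 -0.1516  0.072 ]
paddle centre predicted px [281.31745887 241.17491381]
```

```bash
python3 -m crank '[[[-1,0,0,0.05,0,0,0],[-1,0,0,0.1,0,0,0],[-1,0,0,0.13,0,0,0],[-1,0,0,0.14,0,0,0],[-1,0,0,0.14,0,0,0]]]'|sed -n '2p;4p';python3 -m crank '[[[-1,0,0,0.005,0,0,0],[-1,0,0,0.01,0,0,0],[-1,0,0,0.014,0,0,0],[-1,0,0,0.017,0,0,0],[-1,0,0,0.02,0,0,0]]]'|sed -n '2p;4p'; python3 -m crank '[[[-1,0,0,0.002,0,0,0],[-1,0,0,0.005,0,0,0],[-1,0,0,0.007,0,0,0],[-1,0,0,0.009,0,0,0],[-1,0,0,0.012,0,0,0]]]'|sed -n '2p;4p'
```

```text
tool_pos: [0.5652, -0.1363, 0.0668]
force: [0.4, -0.1, 0.2]
tool_pos: [0.5652, -0.136, 0.0566]
force: [-0.6, 2.5, 2.8]
tool_pos: [0.5651, -0.1363, 0.0504]
force: [1.0, 0.9, 2.4]
```

Contact with about 2.5 N and the paddle is tipping. Pressing on.

```bash
python3 -m crank '[[[-1,0,0,0.002,0,0,0],[-1,0,0,0.004,0,0,0],[-1,0,0,0.006,0,0,0],[-1,0,0,0.008,0,0,0],[-1,0,0,0.009,0,0,0]]]'|sed -n '2p;4p';python3 -m crank '[[[-1,0,0,0.001,0,0,0],[-1,0,0,0.002,0,0,0],[-1,0,0,0.003,0,0,0],[-1,0,0,0.004,0,0,0],[-1,0,0,0.005,0,0,0]]]'|sed -n '2p;4p'
```

```text
tool_pos: [0.5651, -0.136, 0.046]
force: [0.5, 3.8, 4.0]
tool_pos: [0.5651, -0.1362, 0.0435]
force: [0.7, 4.8, 5.1]
```

```bash
python3 -m crank '[[[-1,0,0,0.001,0,0,0],[-1,0,0,0.002,0,0,0],[-1,0,0,0.003,0,0,0],[-1,0,0,0.003,0,0,0],[-1,0,0,0.003,0,0,0]]]'|sed -n '2p;4p'
```

```text
tool_pos: [0.5653, -0.1362, 0.0431]
force: [-2.6, 5.8, 13.2]
```

It bottomed at TCP z = 0.043, where a fully tipped paddle should sit, with the force up to 13 N. Backing off for a final check.

```bash
python3 -m crank '[[[-1,0,0,-0.05,0,0,0],[-1,0,0,-0.12,0,0,0],[-1,0,0,-0.24,0,0,0],[-1,0.05,0,-0.32,0,0,0],[-1,0.1,0,-0.36,0,0,0]]]'|sed -n '1,4p';python3 -m crank '[[[-1,-0.1,0,-0.05,0,0,0],[-1,-0.2,0,-0.1,0,0,0],[-1,-0.3,0,-0.1,0,0,0],[-1,-0.3,0,-0.1,0,0,0],[-1,-0.3,0,-0.1,0,0,0]]]'|sed -n '1,4p'
python3 - <<'E'
from h import *
w=read_camera("wrist")[:,:,::-1];t=read_camera("scene")[:,:,::-1]
f=lambda i,x,y,d:cv2.resize(i[y-d:y+d,x-d:x+d],(390,390),interpolation=cv2.INTER_CUBIC)
cv2.imwrite("pics/f.png",np.vstack([np.hstack([f(t,233,250,39),f(t,325,180,50)]),]))
E
```

```text
t: 21.12
tool_pos: [0.5792, -0.0891, 0.2248]
orientation: [2.499, 1.897, 0.002]
force: [1.0, 0.5, -0.1]
t: 21.75
tool_pos: [0.5378, -0.2328, 0.2711]
orientation: [-2.501, -1.899, 0.001]
force: [0.7, 0.3, 0.0]
```

View pics/f.png

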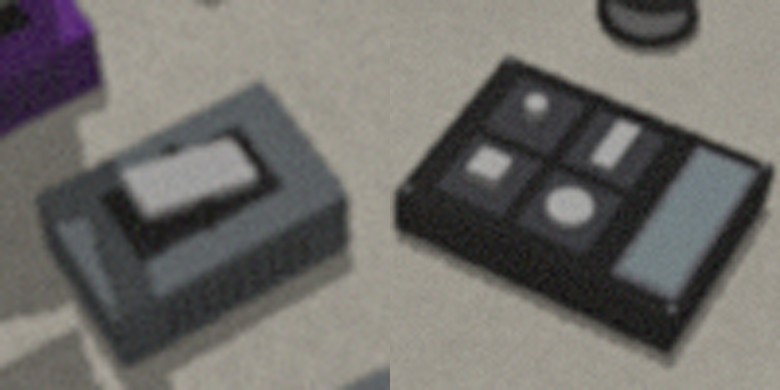

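The paddle has tipped to its other side, with its left end now raised. The large round and bar keys sit low, while the square and small round keys still stand out.

```bash
python3 -c "
from plant import *
print(close_job())"
```

```text
the job is handed in; nothing more can be done
None
```

I pushed the large round key fully in, then the bar key, then tipped the power-box paddle over to its other side, and handed the job in at about 22 s; the final picture shows all three done, with the square and small round keys still out.

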